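Clear the bench: pots, offcut and tape to their places

TASK

Clear the bare strip of bench right in front of you, before the orange mat: put the wood offcut into the slatted crate, lying on its floor; stand the larger pot upright in the larger round recess of the wooden pot holder and the smaller pot upright in the smaller recess; and slip the roll of masking tape over the rod of the tape stand so that it lies flat on the stand's base. Leave the empty jar and the tape measure where they stand.

Things in the scene. Friction and masses are not known exactly. Their poses are not given: they have to be found in the camera images.
- offcut_mid (a point): Centre of the wood offcut, a plain block of timber 60 x 45 x 30 mm (x, y, z), loose, lying flat on the bare strip of bench before the orange mat (centre 15 mm above its underside).
- pot_large_mid (a point): Centre of the larger pot (yellow lid), a closed round white pot with a ribbed screw lid, 66 mm in diameter and 75 mm high, z its axis, loose, standing upright on the bare strip of bench before the orange mat (centre 37.5 mm above its underside). The lid is fixed.
- pot_small_mid (a point): Centre of the smaller pot (blue lid), a closed round white pot with a ribbed screw lid, 54 mm in diameter and 58 mm high, z its axis, loose, standing upright on the bare strip of bench before the orange mat (centre 29 mm above its underside). The lid is fixed.
- tape_roll_mid (a point): Centre of the roll of masking tape, a beige ring 68 mm in outer diameter and 24 mm high with a hole of about 40 mm, z its axis, loose, lying flat on the bare strip of bench before the orange mat (centre 12 mm above its underside).
- crate: Open slatted crate of light wood, outside 112 x 172 x 45 mm (x, y, z), walls and floor 6 mm thick, so 100 x 160 mm inside; fixed. Origin at the centre of its underside, z up; the inner floor is at z = 6 mm, the rim at z = 45 mm.
- caddy: Pot holder: a flat wooden block 100 x 182 x 22 mm (x, y, z) with two round recesses 14 mm deep; fixed. Origin at the centre of its underside, z up. The larger recess (82 mm across) is centred at x = 0, y = +40 mm, the smaller (70 mm across) at x = 0, y = -46 mm; their floors are at z = 8 mm, the top face at z = 22 mm.
- tape_post: Tape stand: a round plywood base 100 mm across and 12 mm thick with an upright steel rod 16 mm thick at its centre, whose round top is 62 mm above the bench; fixed. Origin at the centre of the base's underside, z up along the rod.
- jar_mid (a point): Centre of an empty clear glass jar, 66 mm in diameter and 100 mm high, standing loose beyond the work. A bystander: leave it alone.
- measure_mid (a point): Centre of a black tape measure, 70 x 76 x 39 mm, lying loose beyond the work. A bystander: leave it alone.

How it is judged (in metres and radians):
At the end, for the whole second after the job is handed in: The offcut on the crate's floor (centre under 38 mm above its underside); each pot upright (0.1 rad) on the floor of its own recess, within 12 mm of its centre in x and y; the tape flat (0.12 rad) on the stand's base round the rod, centred within 15 mm; all at rest and released (x of offcut_mid in the frame of crate between -0.05 and 0.05 m and y of offcut_mid in the frame of crate between -0.08 and 0.08 m and z of offcut_mid in the frame of crate below 0.038 m and x of pot_large_mid in the frame of caddy between -0.012 and 0.012 m and y of pot_large_mid in the frame of caddy between 0.028 and 0.052 m and z of pot_large_mid in the frame of caddy below 0.0505 m and angle between each of pot_large_mid, pot_small_mid's own z axis and vertical below 0.1 rad and x of pot_small_mid in the frame of caddy between -0.012 and 0.012 m and y of pot_small_mid in the frame of caddy between -0.058 and -0.034 m and z of pot_small_mid in the frame of caddy below 0.042 m and horizontal distance between tape_roll_mid and tape_post below 0.015 m and z of tape_roll_mid in the frame of tape_post below 0.029 m and angle between tape_roll_mid's own z axis and vertical below 0.12 rad and linear speed of each of offcut, pot_large, pot_small, tape_roll below 0.02 m/s); the robot touches nothing.
It fails at once if The empty jar is moved by more than 25 mm or tipped over (distance of jar_mid from where it was at the start of the episode above 0.025 m or angle between jar_mid's own z axis and vertical above 0.35 rad).
It fails at once if The tape measure is moved by more than 25 mm or tipped over (distance of measure_mid from where it was at the start of the episode above 0.025 m or angle between measure_mid's own z axis and vertical above 0.35 rad).
It also fails if it takes over 112 s, if anything falls off the work surface, if the arm or the gripper's body presses on something with over 40 N, if the wrist force passes 120 N, or if a joint passes its speed limit or range.

ROBOT

A 6-joint arm with a two-finger parallel gripper is mounted at the origin on a cart in front of the work surface, level with it; the furniture and walls round the work are solid. World frame = base frame: x ahead of the robot, y to its left, z up, the work surface at z = 0. Lengths are in m, angles in degrees, forces in N, time in s.
With the tool pointing down it reaches from about 0.35 to 0.875 m from the base axis. Payload 4.2 kg.
Tool frame: the origin (TCP) lies on the centre line of the jaws, within the pads' length; the fingertips stand tip_reach ahead of it and the grasp point (between the pads) is the TCP (tip_reach is the distance from the TCP to the fingertips, in m); z points along the fingers, y is the line along which they close (so a half turn about z gives the same grasp; the last joint's range is limited). The gripper opens to 87 mm and grips with 3 to 60 N. Pads are 19 mm wide; open, the fingers measure 117 mm over their backs; the gripper's body (75 mm by 190 mm) begins 51 mm behind the grasp point.
Start: joints at [-55.428, 22.042, 0.453, 0, -68.411, -14.817], TCP at [0.211, -0.588, 0.242] pointing down, gripper open.
Joint ranges: [-179.83, 179.83], [-69.29, 118.12], [-61.27, 80.66], [-181.25, 117.63], [-171.15, -9.14], [-177.46, 177.46]. Speed limits (degrees/s): [159.86, 159.86, 180, 180, 180, 180].

INTERFACE

Orientations are given as a 3x3 rotation matrix whose columns are the frame's x, y, z axes.
In Python, from station import sense, capture, finish_job, tip_reach gives the robot as it stands.
- The arm moves only by the tool arm_command, never from a script. Its argument "deltas" is a list of rows, each a list of 7 numbers: the turn, a rotation vector about the tool's x, y, z in rad, then the shift along the tool's x, y, z in cm, then the closure, from -1 (fully open) to 1 (shut), so that 0 is half open. In form: [[rx, ry, rz, dx, dy, dz, hand], ...]. A call has 1 to 8 rows; each row is the pose to reach, as a shift and turn from the pose commanded when the call began, along the tool's axes at that moment; what a row does not reach only later rows make up. A row lasts 1/12 s, in which the tool goes at most 41.7 mm and 7.16 degrees, less where a joint would pass 70% of its speed; a pose out of reach is approached as far as the arm can. A call with a gripper value outside its range is refused whole. The fingers move at their own pace and stop on an object; the grip force is fixed at half the most. Time passes only in rows, so rows that repeat a pose let the fingers close. It gives the time, the measured TCP pose, the force, the opening and the grip force at its end, in the units of the state.
- sense(): the state, without advancing time (a new reading comes with each control period).
- capture(name): name is "side" or "top"; returns a dict with "pixels" (384x512x3 uint8, blue, green, red), "fovy" (degrees; the focal length in pixels is half the picture's height over the tangent of half this angle, whatever the lens; pixels are square), "cx", "cy" (the principal point, pixels), "k1" (the pictures are not rectified: a ray, as slopes to the right and down, at radius r is drawn at 1 + k1 r^2 times it, then the intrinsics apply), "rvec" (rotation vector, rad) and "tvec" (3), from world to camera coordinates, as OpenCV has them. Camera axes: x right, y down, z forward; pixel columns grow to the right and rows downward; lengths in m; the calibration is good to about 2 mm. A picture is of the moment at which its call begins. There is no depth.
- finish_job(): hands the job in; it is judged then, once.
The state is a dict: "time_s": time; "joints": joint angles; "joint_velocities": joint speeds; "effort": joint torques, N m; "tcp_pos": TCP position; "ee_rot": TCP orientation; "wrist_force": force on the tool from outside, world axes, zero at the start; "moment": the same for the moment, N m; "gripper_width": opening from 0.0 (shut) to 1.0 (fully open); "gripper_force": force on a finger pad.
Only numpy, scipy, OpenCV 4.12 (cv2) and the standard library are available. Lean on these libraries where they do the work, as an engineer would, in place of code of your own. Each camera call takes 0.05 s, during which the arm holds its last target. There are 200 camera calls.

## Working session

There is one attempt and no reset: what is moved stays moved. The work goes in short steps, Python scripts to look and compute and a tool call to move; the robot and the scene stay as the last step left them, time stands still between calls to the robot, and variables do not carry over. Pictures are saved under pics/ and viewed, at most 14 in all, crops included, and the job is handed in when it is done.

Besides the shell and the picture viewer there is one more tool, called as name(argument=value, ...), one argument or row to a line, values as JSON. arm_command: Moves the arm, as the interface text tells. Its arguments: {"type":"object","properties":{"deltas":{"type":"array"}},"required":["deltas"]}

```bash
mkdir -p pics; ls
python3 - <<'E'
from station import *
import cv2,numpy as np
print(tip_reach if not callable(tip_reach) else tip_reach()); s=sense(); print(s)
for n in("top","side"):
    c=capture(n); cv2.imwrite(f"pics/{n}0.png",c.pop("pixels")); print(n,c)
E
```

```text
pics
0.019
{'time_s': 0.0, 'joints': array([-5.54267624e+01,  2.20920762e+01,  3.79260154e-01, -3.07088598e-02,
       -6.84089293e+01, -1.48152270e+01]), 'joint_velocities': array([ 0.01437109, -0.03236761, -0.04072149,  0.01112391, -0.13576178,
        0.06169477]), 'effort': array([ 1.33864964e-03, -3.90662742e+01,  1.87406731e+01,  4.21979159e+00,
        1.08957817e-02, -1.83822272e-04]), 'tcp_pos': array([ 0.21110641, -0.58767582,  0.24043768]), 'ee_rot': array([[-9.41195569e-01, -3.37861314e-01, -7.95386972e-04],
       [-3.37862245e-01,  9.41193377e-01,  2.03236905e-03],
       [ 6.19540717e-05,  2.18158797e-03, -9.99997618e-01]]), 'wrist_force': array([-0.37479958,  0.00369793, -0.21842288]), 'moment': array([-0.02035142,  0.04584736, -0.01008597]), 'gripper_force': 0.0, 'gripper_width': 1.0019437271726377}
top {'fovy': 44.521435720817585, 'cx': 257.8418993715569, 'cy': 179.42111942596173, 'k1': -0.18177233045784816, 'rvec': array([ 2.13723878, -2.1078297 ,  0.21763398]), 'tvec': array([-0.00184337,  0.61994186,  1.27053995])}
side {'fovy': 51.7292266469016, 'cx': 260.2803547920987, 'cy': 189.18549897659747, 'k1': -0.022964437550709052, 'rvec': array([ 0.21745612, -2.65965151,  1.52790258]), 'tvec': array([0.61358524, 0.11964147, 1.22154851])}
```

View pics/top0.png

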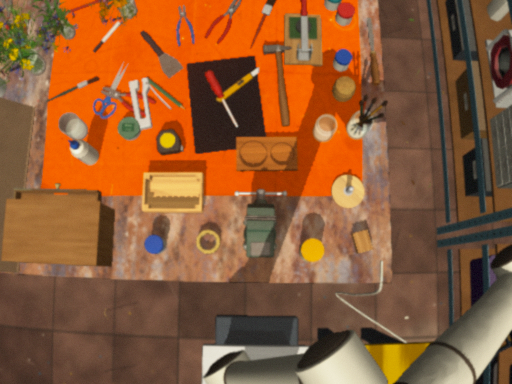

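View pics/side0.png

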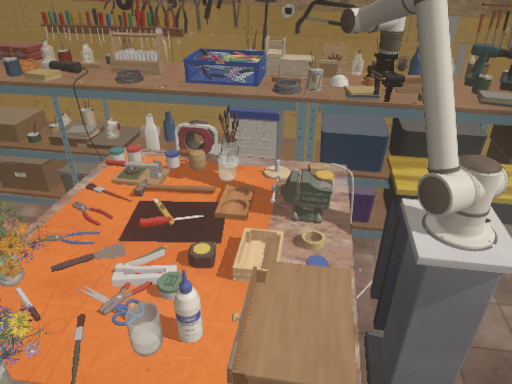

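The top view shows blue pot (154,243), tape (208,241), vise (260,230), yellow pot (312,250), offcut (362,237), crate (173,192), holder (267,153) and stand (348,190). I'll zoom in to get finer pixel positions.

```bash
cat > h.py <<'E'
import numpy as np,cv2
from station import *
def cam(n):
    c=capture(n); f=192/np.tan(np.radians(c["fovy"]/2))
    K=np.array([[f,0,c["cx"]],[0,f,c["cy"]],[0,0,1]]); D=np.array([c["k1"],0,0,0,0.])
    return c["pixels"],K,D,c["rvec"],c["tvec"]
def ray(C,u,v,z):
    _,K,D,r,t=C; R=cv2.Rodrigues(r)[0]
    p=cv2.undistortPoints(np.array([[[u,v]]],float),K,D)[0,0]
    d=R.T@np.array([p[0],p[1],1]); o=-R.T@t; return (o+d*(z-o[2])/d[2])[:2]
def proj(C,P):
    return cv2.projectPoints(np.array(P,float).reshape(-1,3),C[3],C[4],C[1],C[2])[0][:,0]
E
python3 - <<'E'
from h import *
C=cam("top"); im=C[0]
cv2.imwrite("pics/a.png",cv2.resize(im[125:275,130:285],None,fx=5,fy=4,interpolation=2)[:, :775])
cv2.imwrite("pics/a.png",cv2.resize(im[130:275,135:285],None,fx=4,fy=4,interpolation=cv2.INTER_CUBIC))
cv2.imwrite("pics/b.png",cv2.resize(im[130:275,230:390],None,fx=4,fy=4,interpolation=cv2.INTER_CUBIC))
for n,u,v,z in [("small",154,243,.058),("tape",208,241,.024),("large",312,250,.075),("off",362,237,.03),("crate",173,192,.045),("caddy",267,153,.022),("post",348,190,.012),("jar",325,127,.1),("vise",260,230,.1)]: print(n,ray(C,u,v,z).round(3))
E
```

```text
small [0.435 0.295]
tape [0.446 0.146]
large [ 0.422 -0.144]
off [ 0.462 -0.295]
crate [0.583 0.25 ]
caddy [ 0.708 -0.02 ]
post [ 0.602 -0.261]
jar [ 0.767 -0.182]
vise [ 0.473 -0.001]
```

View pics/a.png

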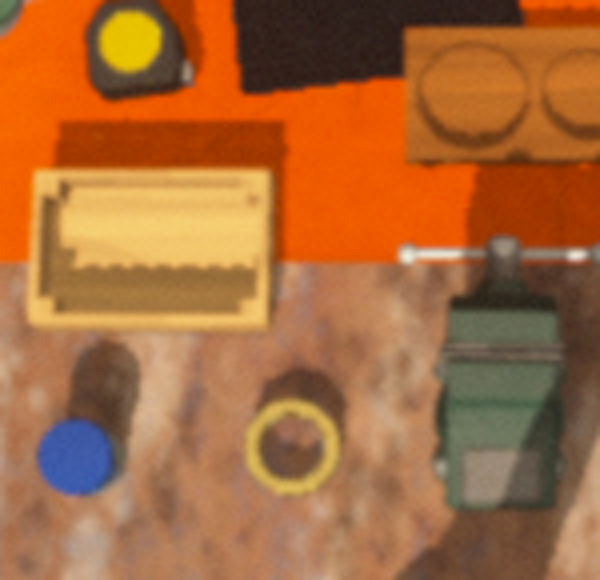

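View pics/b.png

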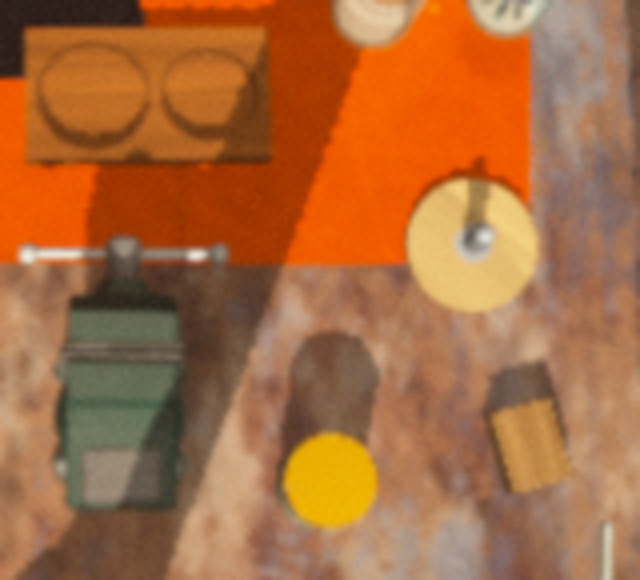

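The zooms give sub-pixel centres for everything. I'll compute the poses and check them by drawing the model outlines over both views.

```bash
cat > m.py <<'E'
from h import *
T=cam("top"); S=cam("side")
A=lambda u,v:(135+(u+.5)/4-.5,130+(v+.5)/4-.5)
B=lambda u,v:(230+(u+.5)/4-.5,130+(v+.5)/4-.5)
q=lambda p,z: ray(T,*p,z)
small=q(A(76,457),.058); tape=q(A(292,447),.024); large=q(B(331,480),.075); post=q(B(472,245),.012)
post2=q(B(481,237),.062)
cr=np.array([q(A(*p),.045) for p in [(37,170),(272,168),(270,328),(28,328)]])
ca=np.array([q(B(*p),.022) for p in [(24,27),(269,27),(271,161),(26,163)]])
of=np.array([q(B(*p),.03) for p in [(490,412),(552,399),(571,482),(513,493)]])
if __name__=="__main__":
    print("camT",(-cv2.Rodrigues(T[3])[0].T@T[4]).round(2))
    for n in "small tape large post post2".split(): print(n,globals()[n].round(4))
    for n,a in (("crate",cr),("caddy",ca),("off",of)):
        e=np.roll(a,-1,0)-a; print(n,a.mean(0).round(4),np.linalg.norm(e,axis=1).round(3),np.degrees(np.arctan2(e[:,1],e[:,0])).round(1))
    print("large rec",q(B(93,92),.022),"small rec",q(B(207,88),.022))
    im=[T[0].copy(),S[0].copy()]; th=np.linspace(0,2*np.pi,40)
    circ=lambda c,r,z:[(c[0]+r*np.cos(t),c[1]+r*np.sin(t),z) for t in th]
    big=[cv2.resize(i,None,fx=4,fy=4,interpolation=cv2.INTER_CUBIC) for i in im]
    for C,b in zip((T,S),big):
        for P in (circ(small,.027,.058),circ(small,.027,0),circ(tape,.034,.024),circ(large,.033,.075),circ(post,.05,.012),circ(post,.008,.055),
          [(*p,.045) for p in cr],[(*p,.022) for p in ca],[(*p,.03) for p in of],circ(ca.mean(0)+[0,.04],.041,.022),circ(ca.mean(0)+[0,-.046],.035,.022)):
            cv2.polylines(b,[np.int32((proj(C,P)+.5)*4-.5)],True,(255,255,255),1)
    cv2.imwrite("pics/s1.png",big[1][620:1100,900:1420])
E
python3 m.py
```

```text
camT [0.36 0.02 1.37]
small [0.4323 0.2959]
tape [0.4447 0.1475]
large [ 0.4227 -0.1455]
post [ 0.599  -0.2595]
post2 [ 0.5961 -0.2559]
crate [0.5837 0.2515] [0.172 0.116 0.174 0.116] [-8.870e+01 -1.787e+02  9.110e+01  1.000e-01]
caddy [ 0.7074 -0.0183] [0.183 0.102 0.18  0.104] [ -89.1 -179.5   91.4    2.1]
off [ 0.4495 -0.2965] [0.047 0.061 0.043 0.06 ] [ -78.1 -168.   100.5   15.2]
large rec [0.70816448 0.02218041] small rec [ 0.71256442 -0.06217461]
```

View pics/s1.png

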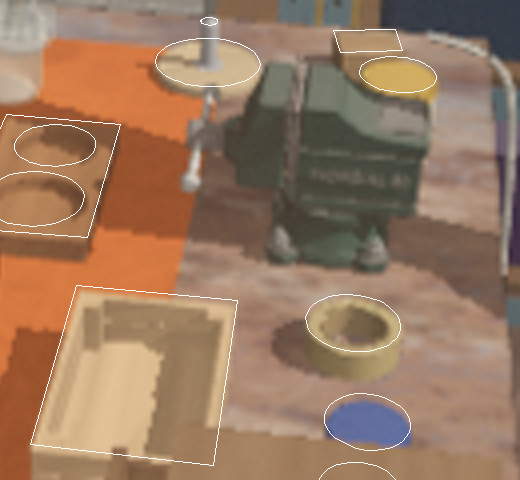

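The outlines agree with both views to about 1.5 px (3 mm). The side crop also shows the vise, with its handle at crop (190,184)–(209,95), so I'll triangulate its height and work out the moves.

```bash
cat >> h.py <<'E'
def tri(T,a,S,b):
    P=[np.hstack([cv2.Rodrigues(c[3])[0],c[4].reshape(3,1)]) for c in (T,S)]
    u=[cv2.undistortPoints(np.array([[p]],float),c[1],c[2]).reshape(2,1) for c,p in ((T,a),(S,b))]
    X=cv2.triangulatePoints(*P,*u); return (X[:3]/X[3]).ravel()
def go(xyz,yaw,R0=None):
    "tool-axes deltas from present pose; yaw: angle of tool y axis in world, deg"
    s=sense(); R=s["ee_rot"]; a=np.radians(yaw); y=np.array([np.cos(a),np.sin(a),0]); z=np.array([0,0,-1.])
    Rt=np.c_[np.cross(y,z),y,z]; c=[]
    for sg in (1,-1):
        M=Rt.copy(); M[:,:2]*=sg; c.append(cv2.Rodrigues(R.T@M)[0].ravel())
    d=R.T@(np.array(xyz)-s["tcp_pos"])*100
    print("pos",s["tcp_pos"].round(4),"j",s["joints"].round(0),"t",round(s["time_s"],2)); print("shift cm",d.round(2),"rot A",c[0].round(4),"rot B",c[1].round(4))
E
python3 - <<'E'
from m import *
print("handle",tri(T,B(28,254),S,(272.5,201)),tri(T,B(220,254),S,(277.2,178.7)))
print("vise jaw corner",tri(T,A(445,385),S,((900+295)/4,(620+165)/4)),tri(T,A(445,508),S,((900+428)/4,(620+130)/4)))
go((*of.mean(0),.2),-78)
E
```

```text
handle [0.57569176 0.06552811 0.07572603] [ 0.57717605 -0.06814722  0.08033874]
vise jaw corner [0.49126198 0.03792456 0.08340739] [0.40039235 0.03599594 0.123734  ]
pos [ 0.2113 -0.5881  0.2413] j [-55.  22.   0.  -0. -68. -15.] t 0.35
shift cm [-32.27  19.39   4.14] rot A [ 1.0000e-04  6.0000e-04 -3.0063e+00] rot B [ 0.0004 -0.      0.1353]
```

arm_command(
  deltas=[
    [0,0,0.135,-32.3,19.4,8,-1],
    [0,0,0.135,-32.3,19.4,8,-1],
    [0,0,0.135,-32.3,19.4,8,-1],
    [0,0,0.135,-32.3,19.4,8,-1],
    [0,0,0.135,-32.3,19.4,8,-1],
    [0,0,0.135,-32.3,19.4,8,-1],
    [0,0,0.135,-32.3,19.4,8,-1],
    [0,0,0.135,-32.3,19.4,8,-1],
  ],
)

```text
time_s: 1.02
tcp_pos: [0.4175, -0.3354, 0.1727]
ee_rot: [[-0.978, -0.208, 0.001], [-0.208, 0.978, -0.0], [-0.001, -0.001, -1.0]]
wrist_force: [0.7, -1.3, 0.0]
gripper_width: 1.001
gripper_force: 0.0
```

```bash
python3 -c "
from h import *
go((.4495,-.2965,.12),-77.6)"
```

```text
pos [ 0.4175 -0.3354  0.1727] j [-21.  17. -18.   0. -55. -57.] t 1.02
shift cm [-3.94  3.14  5.27] rot A [1.000e-03 8.000e-04 3.135e+00] rot B [-0.0005  0.0006 -0.0066]
```

arm_command(
  deltas=[
    [0,0,0,0,0,0,-1],
    [0,0,0,0,0,0,-1],
    [0,0,0,0,0,0,-1],
  ],
)

```text
time_s: 1.27
tcp_pos: [0.4167, -0.337, 0.1728]
ee_rot: [[-0.978, -0.209, 0.0], [-0.209, 0.978, -0.0], [0.0, -0.0, -1.0]]
wrist_force: [-0.2, -0.3, -0.9]
gripper_width: 0.999
gripper_force: 0.0
```

```bash
python3 -c "
from h import *
go((.4495,-.2965,.12),-77.6)"
```

```text
pos [ 0.4167 -0.337   0.1728] j [-22.  17. -18.   0. -55. -56.] t 1.27
shift cm [-4.06  3.28  5.28] rot A [-1.0000e-04  3.0000e-04  3.1359e+00] rot B [-0.0002 -0.     -0.0057]
```

arm_command(
  deltas=[
    [0,0,-0.005,-4.1,3.3,3,-1],
    [0,0,-0.005,-4.1,3.3,6,-1],
    [0,0,-0.005,-4.1,3.3,9,-1],
    [0,0,-0.005,-4.1,3.3,11.5,-1],
    [0,0,-0.005,-4.1,3.3,13.5,-1],
    [0,0,-0.005,-4.1,3.3,14.7,-1],
    [0,0,-0.005,-4.1,3.3,14.7,-1],
    [0,0,-0.005,-4.1,3.3,14.7,1],
  ],
)

```text
time_s: 1.93
tcp_pos: [0.4491, -0.2975, 0.0256]
ee_rot: [[-0.977, -0.211, -0.001], [-0.211, 0.977, -0.0], [0.001, 0.0, -1.0]]
wrist_force: [0.5, -0.5, 0.4]
gripper_width: 0.98
gripper_force: 0.0
```

arm_command(
  deltas=[
    [0,0,0,0,0,0,1],
    [0,0,0,0,0,0,1],
    [0,0,0,0,0,0,1],
    [0,0,0,0,0,0,1],
    [0,0,0,0,0,0,1],
    [0,0,0,0,0,0,1],
  ],
)

```text
time_s: 2.43
tcp_pos: [0.4499, -0.2962, 0.0261]
ee_rot: [[-0.977, -0.213, 0.001], [-0.213, 0.977, -0.0], [-0.001, -0.0, -1.0]]
wrist_force: [0.2, 0.0, -0.4]
gripper_width: 0.555
gripper_force: 0.0
```

arm_command(
  deltas=[
    [0,0,0,0,0,0,1],
    [0,0,0,0,0,0,1],
    [0,0,0,0,0,-4,1],
    [0,0,0,0,0,-8,1],
    [0,0,0,0,0,-12,1],
    [0,0,0,0,0,-16,1],
    [0,0,0,0,0,-20,1],
    [0,0,0,0,0,-20,1],
  ],
)

```text
time_s: 3.1
tcp_pos: [0.4537, -0.2983, 0.2349]
ee_rot: [[-0.977, -0.215, 0.016], [-0.215, 0.977, -0.008], [-0.014, -0.011, -1.0]]
wrist_force: [1.3, -0.5, 0.2]
gripper_width: 0.518
gripper_force: 29.5
```

```bash
python3 -c "
from h import *
T=cam('top');S=cam('side')
print('box',tri(T,(113,205),S,(262,262)),tri(T,(113,265),S,(354,267)),tri(T,(103,193),S,(262,262)))
print(sense()['gripper_width'])
go((.5837,.235,.226),90)"
```

```text
box [0.54361238 0.40115032 0.12131828] [0.36111261 0.38922751 0.12793204] [0.55639495 0.4234282  0.14269231]
0.5228132286039018
pos [ 0.4504 -0.2962  0.2275] j [-16.  14. -13.  -0. -62. -62.] t 3.2
shift cm [-24.34  49.06   0.16] rot A [-0.0013  0.0043  0.2146] rot B [-6.3000e-03 -1.9000e-03 -2.9269e+00]
```

arm_command(
  deltas=[
    [0,0,0.214,-24.3,49,0,1],
    [0,0,0.214,-24.3,49,0,1],
    [0,0,0.214,-24.3,49,0,1],
    [0,0,0.214,-24.3,49,0,1],
    [0,0,0.214,-24.3,49,0,1],
    [0,0,0.214,-24.3,49,0,1],
    [0,0,0.214,-24.3,49,0,1],
    [0,0,0.214,-24.3,49,0,1],
  ],
)

```text
time_s: 3.87
tcp_pos: [0.5284, 0.0236, 0.2235]
ee_rot: [[-1.0, -0.001, -0.004], [-0.001, 1.0, -0.001], [0.004, -0.001, -1.0]]
wrist_force: [0.7, -0.4, -0.7]
gripper_width: 0.518
gripper_force: 29.5
```

```bash
python3 -c "
from h import *
go((.5837,.235,.226),90)"
```

```text
pos [0.5284 0.0236 0.2235] j [  20.   14.  -14.   -0.  -62. -110.] t 3.87
shift cm [-5.54 21.14 -0.29] rot A [-0.0009 -0.0041  0.0007] rot B [ 6.5000e-03 -1.4000e-03 -3.1409e+00]
```

arm_command(
  deltas=[
    [0,0,0,-5.5,21.1,0,1],
    [0,0,0,-5.5,21.1,0,1],
    [0,0,0,-5.5,21.1,0,1],
    [0,0,0,-5.5,21.1,0,1],
    [0,0,0,-5.5,21.1,0,1],
    [0,0,0,-5.5,21.1,0,1],
    [0,0,0,-5.5,21.1,3,1],
    [0,0,0,-5.5,21.1,6,1],
  ],
)

```text
time_s: 4.53
tcp_pos: [0.5843, 0.2342, 0.1641]
ee_rot: [[-1.0, -0.003, 0.0], [-0.003, 1.0, 0.001], [-0.0, 0.001, -1.0]]
wrist_force: [-0.7, -0.0, -1.5]
gripper_width: 0.521
gripper_force: 29.5
```

arm_command(
  deltas=[
    [0,0,0,0,0,0,1],
    [0,0,0,0,0,0,1],
    [0,0,0,0,0,0,1],
  ],
)

```text
time_s: 4.78
tcp_pos: [0.5849, 0.2325, 0.1662]
ee_rot: [[-1.0, -0.001, 0.001], [-0.001, 1.0, -0.001], [-0.001, -0.001, -1.0]]
wrist_force: [-0.4, -0.6, 0.3]
gripper_width: 0.519
gripper_force: 29.5
```

```bash
python3 -c "
from h import *
go((.5837,.235,.036),90)"
```

```text
pos [0.5849 0.2325 0.1662] j [  36.   26.   -5.    0.  -59. -126.] t 4.78
shift cm [ 0.13  0.26 13.02] rot A [-0.0007  0.0006  0.001 ] rot B [-9.0000e-04 -1.1000e-03 -3.1406e+00]
```

arm_command(
  deltas=[
    [0,0,0,0.1,0.3,4,1],
    [0,0,0,0.1,0.3,8,1],
    [0,0,0,0.1,0.3,11,1],
    [0,0,0,0.1,0.3,13,1],
    [0,0,0,0.1,0.3,13,1],
    [0,0,0,0.1,0.3,13,-0.4],
    [0,0,0,0.1,0.3,13,-0.4],
    [0,0,0,0.1,0.3,13,-0.4],
  ],
)

```text
time_s: 5.45
tcp_pos: [0.5849, 0.2366, 0.0385]
ee_rot: [[-1.0, -0.001, 0.004], [-0.001, 1.0, 0.003], [-0.004, 0.003, -1.0]]
wrist_force: [-0.4, 0.4, -0.4]
gripper_width: 0.651
gripper_force: 0.0
```

arm_command(
  deltas=[
    [0,0,0,0,0,0,-0.4],
    [0,0,0,0,0,0,-0.4],
    [0,0,0,0,0,-3,-0.4],
    [0,0,0,0,0,-7,-0.4],
    [0,0,0,0,0,-11,-1],
    [0,0,0,0,0,-14,-1],
    [0,0,0,0,0,-14,-1],
    [0,0,0,0,0,-14,-1],
  ],
)

```text
time_s: 6.12
tcp_pos: [0.5842, 0.2364, 0.179]
ee_rot: [[-1.0, -0.001, 0.005], [-0.001, 1.0, 0.004], [-0.005, 0.004, -1.0]]
wrist_force: [-1.4, -0.8, -1.0]
gripper_width: 0.917
gripper_force: 0.0
```

```bash
python3 -c "
from h import *
T=cam('top');cv2.imwrite('pics/c.png',cv2.resize(T[0][150:275,120:280],None,fx=3,fy=3))
go((.4323,.2959,.16),0)"
```

```text
pos [0.5831 0.2358 0.1766] j [  37.   25.   -4.   -0.  -60. -127.] t 6.17
shift cm [15.08  6.01  1.65] rot A [ 2.0000e-03 -4.0000e-04  1.5712e+00] rot B [ 4.0000e-04  2.0000e-03 -1.5704e+00]
```

View pics/c.png

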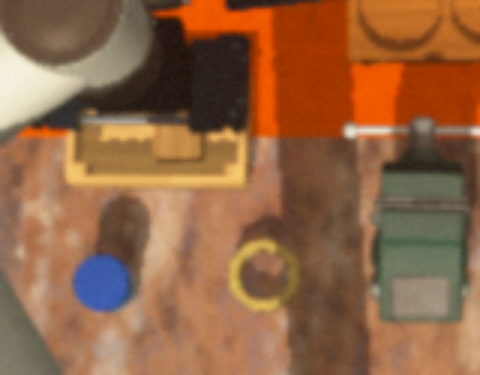

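The picture shows the offcut on the crate's floor, at crop (180,140). Next is the small pot.

arm_command(
  deltas=[
    [0,0,-1.57,15.1,6,1.6,-1],
    [0,0,-1.57,15.1,6,1.6,-1],
    [0,0,-1.57,15.1,6,1.6,-1],
    [0,0,-1.57,15.1,6,1.6,-1],
    [0,0,-1.57,15.1,6,1.6,-1],
    [0,0,-1.57,15.1,6,1.6,-1],
    [0,0,-1.57,15.1,6,1.6,-1],
    [0,0,-1.57,15.1,6,1.6,-1],
  ],
)

```text
time_s: 6.83
tcp_pos: [0.4311, 0.295, 0.1581]
ee_rot: [[-0.534, -0.846, -0.003], [-0.846, 0.534, -0.003], [0.004, 0.001, -1.0]]
wrist_force: [0.0, -0.4, -0.3]
gripper_width: 1.0
gripper_force: 0.0
```

```bash
python3 -c "
from h import *
go((.4323,.2959,.16),0)"
```

```text
pos [0.4311 0.295  0.1581] j [ 52.  17. -21.  -0. -53. -84.] t 6.83
shift cm [-0.14 -0.06 -0.19] rot A [-4.5000e-03 -2.3000e-03  2.5785e+00] rot B [ 0.0017 -0.0034 -0.5631]
```

arm_command(
  deltas=[
    [0,0,-0.563,-0.1,-0.1,0,-1],
    [0,0,-0.563,-0.1,-0.1,0,-1],
    [0,0,-0.563,-0.1,-0.1,0,-1],
    [0,0,-0.563,-0.1,-0.1,0,-1],
    [0,0,-0.563,-0.1,-0.1,0,-1],
    [0,0,-0.563,-0.1,-0.1,0,-1],
    [0,0,-0.563,-0.1,-0.1,0,-1],
  ],
)

```text
time_s: 7.42
tcp_pos: [0.4331, 0.2953, 0.1584]
ee_rot: [[-0.009, -1.0, -0.002], [-1.0, 0.009, -0.002], [0.002, 0.002, -1.0]]
wrist_force: [0.3, -0.8, -0.0]
gripper_width: 1.002
gripper_force: 0.0
```

```bash
python3 -c "
from h import *
go((.4323,.2959,.042),0)"
```

```text
pos [0.4331 0.2953 0.1584] j [ 52.  17. -20.  -0. -53. -53.] t 7.42
shift cm [-0.09  0.05 11.64] rot A [-0.0034 -0.0032  3.1325] rot B [ 0.002  -0.0022 -0.0091]
```

arm_command(
  deltas=[
    [0,0,-0.009,-0.1,0,4,-1],
    [0,0,-0.009,-0.1,0,7,-1],
    [0,0,-0.009,-0.1,0,10,-1],
    [0,0,-0.009,-0.1,0,11.6,-1],
    [0,0,-0.009,-0.1,0,11.6,-1],
    [0,0,-0.009,-0.1,0,11.6,1],
    [0,0,-0.009,-0.1,0,11.6,1],
    [0,0,-0.009,-0.1,0,11.6,1],
  ],
)

```text
time_s: 8.08
tcp_pos: [0.4345, 0.2978, 0.0452]
ee_rot: [[0.002, -1.0, 0.002], [-1.0, -0.002, 0.002], [-0.002, -0.002, -1.0]]
wrist_force: [-0.5, 0.7, 0.1]
gripper_width: 0.853
gripper_force: 0.0
```

arm_command(
  deltas=[
    [0,0,0,0,0,0,1],
    [0,0,0,0,0,0,1],
    [0,0,0,0,0,0,1],
    [0,0,0,0,0,0,1],
    [0,0,0,0,0,0,1],
    [0,0,0,0,0,0,1],
  ],
)

```text
time_s: 8.58
tcp_pos: [0.4337, 0.2971, 0.0443]
ee_rot: [[0.002, -1.0, 0.0], [-1.0, -0.002, 0.0], [-0.0, -0.0, -1.0]]
wrist_force: [-2.4, -0.5, 5.5]
gripper_width: 0.593
gripper_force: 30.9
```

arm_command(
  deltas=[
    [0,0,0,0,0,-3,1],
    [0,0,0,0,0,-7,1],
    [0,0,0,0,0,-11,1],
    [0,0,0,0,0,-15,1],
    [0,0,0,0,0,-19,1],
    [0,0,0,0,0,-20,1],
    [0,0,0,0,0,-20,1],
  ],
)

```text
time_s: 9.17
tcp_pos: [0.435, 0.2982, 0.2474]
ee_rot: [[0.002, -1.0, 0.006], [-1.0, -0.002, 0.006], [-0.006, -0.006, -1.0]]
wrist_force: [-1.4, -0.6, -1.5]
gripper_width: 0.592
gripper_force: 31.1
```

```bash
python3 -c "
from h import *
S=cam('side');T=cam('top');a=S[0][90:300,250:450]
cv2.imwrite('pics/d.png',np.hstack([cv2.resize(a,None,fx=2,fy=2),cv2.resize(T[0][100:310,100:300],None,fx=2,fy=2)]))
s=sense();print(s['gripper_width'],s['wrist_force'])
go((.7074,-.0643,.25),0)"
```

```text
0.5923886579991255 [-0.64622161  1.50765742 -1.634649  ]
pos [0.4329 0.2964 0.2424] j [ 52.  12. -13.  -0. -64. -52.] t 9.27
shift cm [ 36.11 -27.4   -0.8 ] rot A [ 1.1000e-03  3.2000e-03 -3.1403e+00] rot B [ 0.0021 -0.0007  0.0013]
```

View pics/d.png

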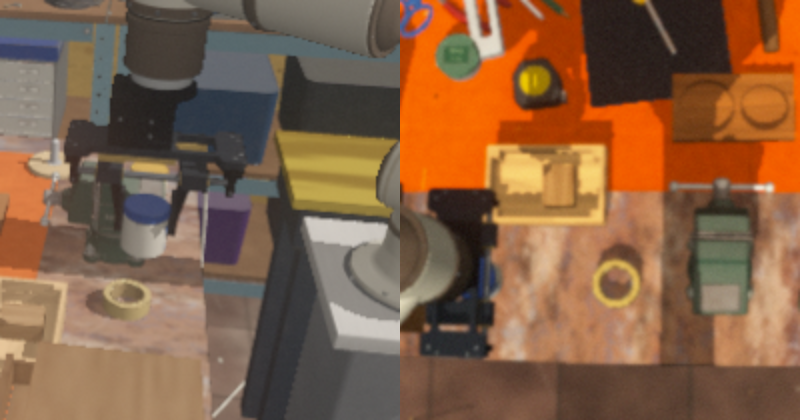

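Run:
```python
from h import *
S=cam("side"); im=S[0]; hsv=cv2.cvtColor(im,cv2.COLOR_BGR2HSV)
m=cv2.inRange(hsv,(105,100,40),(130,255,255)); m[:170]=0;m[230:]=0;m[:,:300]=0;m[:,345:]=0
v,u=np.where(m); print("lid bbox",u.min(),u.max(),v.min(),v.max(),len(u))
p=sense()["tcp_pos"]
th=np.linspace(0,6.28,60)
for dz in (.0137,-.006):
    P=[(p[0]+.027*np.cos(t),p[1]+.027*np.sin(t),p[2]+dz) for t in th]; q=proj(S,P); print(q.min(0).round(1),q.max(0).round(1))
print(proj(S,[p,p+[0,.01,0],p+[.01,0,0],p+[0,0,.01]]).round(1))
```

```text
lid bbox 318 332 200 202 24
[311.7 186.7] [335.7 199. ]
[311. 194.] [334.8 206.5]
[[323.1 197.9]
 [323.  200.1]
 [318.7 197.5]
 [323.5 194.1]]
```

The side view shows the pot hanging upright. Its lid spans u 311–335, which matches a centred grip. I'll carry it to the small recess.

arm_command(
  deltas=[
    [0,0,0,35.9,-27.6,0,1],
    [0,0,0,35.9,-27.6,0,1],
    [0,0,0,35.9,-27.6,0,1],
    [0,0,0,35.9,-27.6,0,1],
    [0,0,0,35.9,-27.6,0,1],
    [0,0,0,35.9,-27.6,0,1],
    [0,0,0,35.9,-27.6,0,1],
    [0,0,0,35.9,-27.6,0,1],
  ],
)

```text
time_s: 9.98
tcp_pos: [0.6373, 0.0311, 0.2402]
ee_rot: [[0.002, -1.0, -0.006], [-1.0, -0.002, -0.001], [0.001, 0.006, -1.0]]
wrist_force: [0.9, 0.1, -0.7]
gripper_width: 0.594
gripper_force: 31.1
```

```bash
python3 -c "
from h import *
go((.709,-.063,.16),0)"
```

```text
pos [0.6373 0.0311 0.2402] j [ 17.  24.   3.  -0. -69. -17.] t 9.98
shift cm [ 9.41 -7.2   7.99] rot A [ 1.8000e-03  9.2000e-03 -3.1398e+00] rot B [ 0.0058 -0.0011  0.0018]
```

arm_command(
  deltas=[
    [0,0,0,9.4,-7.2,0,1],
    [0,0,0,9.4,-7.2,0,1],
    [0,0,0,9.4,-7.2,0,1],
    [0,0,0,9.4,-7.2,3,1],
    [0,0,0,9.4,-7.2,6,1],
    [0,0,0,9.4,-7.2,8,1],
    [0,0,0,9.4,-7.2,8,1],
    [0,0,0,9.4,-7.2,8,1],
  ],
)

```text
time_s: 10.65
tcp_pos: [0.7081, -0.0611, 0.1598]
ee_rot: [[0.002, -1.0, -0.007], [-1.0, -0.002, -0.001], [0.001, 0.007, -1.0]]
wrist_force: [0.8, 0.1, 0.1]
gripper_width: 0.59
gripper_force: 31.1
```

```bash
python3 -c "
from h import *
S=cam('side');T=cam('top')
p=sense()['tcp_pos']; th=np.linspace(0,6.28,60)
big=cv2.resize(S[0],None,fx=4,fy=4,interpolation=2)
for r,c in ((.0258,(p[0],p[1])),):
  q=proj(S,[(c[0]+r*np.cos(t),c[1]+r*np.sin(t),.022) for t in th]); cv2.polylines(big,[np.int32(q*4+1.5)],True,(0,255,0),1)
u,v=np.int32(q.mean(0)*4); cv2.imwrite('pics/e.png',big[v-250:v+150,u-250:u+300])
go((.709,-.063,.055),0)"
```

```text
pos [ 0.7103 -0.0608  0.1643] j [  8.  34.   8.   0. -65.  -8.] t 10.75
shift cm [ 0.22  0.14 10.93] rot A [ 1.2000e-03 -1.8000e-03 -3.1389e+00] rot B [-0.0012 -0.0008  0.0027]
```

View pics/e.png

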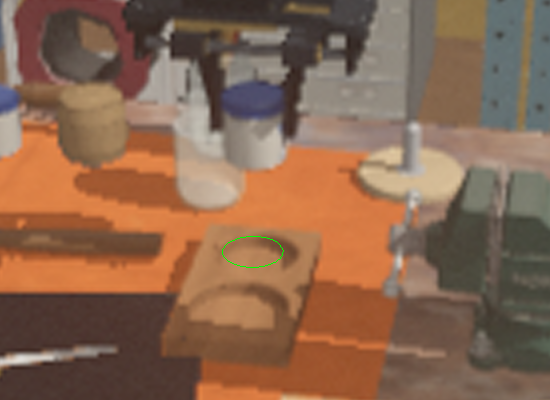

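The predicted footprint at crop (253,252) lies inside the small recess, so I'll lower the pot and release.

arm_command(
  deltas=[
    [0,0,0,0.2,0.1,4,1],
    [0,0,0,0.2,0.1,7,1],
    [0,0,0,0.2,0.1,9,1],
    [0,0,0,0.2,0.1,10,1],
    [0,0,0,0.2,0.1,10.9,1],
    [0,0,0,0.2,0.1,11.1,1],
    [0,0,0,0.2,0.1,11.1,1],
  ],
)

```text
time_s: 11.33
tcp_pos: [0.7095, -0.0626, 0.0539]
ee_rot: [[0.002, -1.0, 0.002], [-1.0, -0.002, -0.0], [0.0, -0.002, -1.0]]
wrist_force: [0.8, -0.7, -0.4]
gripper_width: 0.59
gripper_force: 31.1
```

arm_command(
  deltas=[
    [0,0,0,0,0,0,0.5],
    [0,0,0,0,0,0,-1],
    [0,0,0,0,0,0,-1],
    [0,0,0,0,0,0,-1],
    [0,0,0,0,0,0,-1],
    [0,0,0,0,0,0,-1],
    [0,0,0,0,0,0,-1],
  ],
)

```text
time_s: 11.92
tcp_pos: [0.7087, -0.0628, 0.053]
ee_rot: [[0.002, -1.0, 0.0], [-1.0, -0.002, -0.0], [0.0, -0.0, -1.0]]
wrist_force: [-0.0, 0.5, -0.9]
gripper_width: 0.949
gripper_force: 0.0
```

arm_command(
  deltas=[
    [0,0,0,0,0,-3,-1],
    [0,0,0,0,0,-7,-1],
    [0,0,0,0,0,-11,-1],
    [0,0,0,0,0,-15,-1],
    [0,0,0,0,0,-18,-1],
    [0,0,0,0,0,-18,-1],
  ],
)

```text
time_s: 12.42
tcp_pos: [0.712, -0.0633, 0.2426]
ee_rot: [[0.003, -1.0, 0.016], [-1.0, -0.003, -0.001], [0.001, -0.016, -1.0]]
wrist_force: [1.6, -1.3, 1.2]
gripper_width: 1.0
gripper_force: 0.0
```

```bash
python3 -c "
from h import *
go((.4227,-.1455,.2),0)"
```

```text
pos [ 0.712  -0.0633  0.2426] j [  8.  31.  14.   0. -73.  -8.] t 12.42
shift cm [ 8.13 29.02  3.79] rot A [ 1.6000e-03 -2.5800e-02 -3.1385e+00] rot B [-0.0164 -0.001   0.003 ]
```

arm_command(
  deltas=[
    [0,0,0,8.1,28.9,3.5,-1],
    [0,0,0,8.1,28.9,3.5,-1],
    [0,0,0,8.1,28.9,3.5,-1],
    [0,0,0,8.1,28.9,3.5,-1],
    [0,0,0,8.1,28.9,3.5,-1],
    [0,0,0,8.1,28.9,3.5,-1],
    [0,0,0,8.1,28.9,3.5,-1],
    [0,0,0,8.1,28.9,3.5,-1],
  ],
)

```text
time_s: 13.08
tcp_pos: [0.4129, -0.145, 0.1964]
ee_rot: [[-0.001, -1.0, -0.005], [-1.0, 0.001, 0.001], [-0.001, 0.005, -1.0]]
wrist_force: [-1.1, 1.6, -0.6]
gripper_width: 0.998
gripper_force: 0.0
```

arm_command(
  deltas=[
    [0,0,0,0,0,0,-1],
    [0,0,0,0,0,0,-1],
  ],
)

```text
time_s: 13.25
tcp_pos: [0.4202, -0.1446, 0.1984]
ee_rot: [[0.002, -1.0, 0.002], [-1.0, -0.002, -0.0], [0.0, -0.002, -1.0]]
wrist_force: [-0.1, -0.3, 0.8]
gripper_width: 0.999
gripper_force: 0.0
```

```bash
python3 -c "
from h import *
T=cam('top');S=cam('side');b=cv2.resize(T[0][110:275,220:400],None,fx=3,fy=3); s=cv2.resize(S[0][140:240,200:350],None,fx=2,fy=2)
b[:200,:300][:]=s[:200,:300]; cv2.imwrite('pics/f.png',b) if 0 else cv2.imwrite('pics/f.png',np.hstack([cv2.resize(T[0][120:220,220:340],(480,400)),cv2.resize(S[0][150:275,200:300],(320,400))]))
go((.4227,-.1455,.055),0)"
```

```text
pos [ 0.4214 -0.1442  0.1982] j [  2.   7. -27.   0. -56.  -2.] t 13.35
shift cm [ 0.13 -0.1  14.32] rot A [ 4.000e-04 -2.900e-03 -3.139e+00] rot B [-0.0018 -0.0003  0.0026]
```

View pics/f.png

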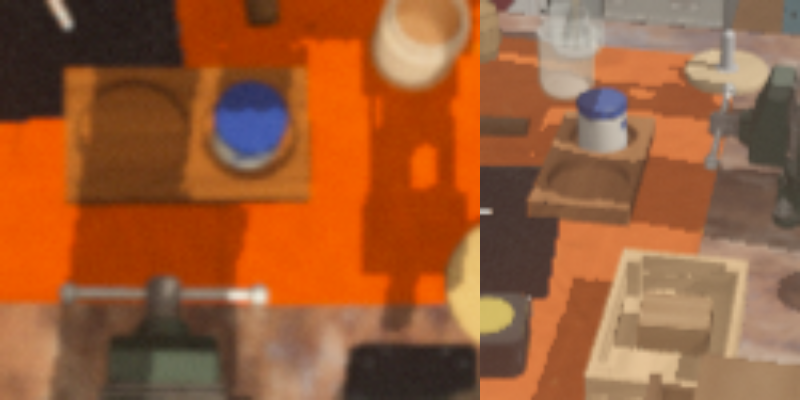

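The small pot stands upright in its recess, lid at crop (252,118), and the offcut is in the crate. Next is the large pot.

arm_command(
  deltas=[
    [0,0,0,0.1,-0.1,4,-1],
    [0,0,0,0.1,-0.1,8,-1],
    [0,0,0,0.1,-0.1,11,-1],
    [0,0,0,0.1,-0.1,13,-1],
    [0,0,0,0.1,-0.1,14.3,-1],
    [0,0,0,0.1,-0.1,14.3,-1],
    [0,0,0,0.1,-0.1,14.3,1],
    [0,0,0,0.1,-0.1,14.3,1],
  ],
)

```text
time_s: 14.02
tcp_pos: [0.4224, -0.1452, 0.0552]
ee_rot: [[0.003, -1.0, 0.002], [-1.0, -0.003, -0.0], [0.0, -0.002, -1.0]]
wrist_force: [-0.2, 1.4, 0.3]
gripper_width: 0.919
gripper_force: 0.0
```

arm_command(
  deltas=[
    [0,0,0,0,0,0,1],
    [0,0,0,0,0,0,1],
    [0,0,0,0,0,0,1],
    [0,0,0,0,0,0,1],
    [0,0,0,0,0,0,1],
    [0,0,0,0,0,0,1],
  ],
)

```text
time_s: 14.52
tcp_pos: [0.4218, -0.1454, 0.0556]
ee_rot: [[0.003, -1.0, 0.003], [-1.0, -0.003, -0.0], [0.0, -0.003, -1.0]]
wrist_force: [0.6, 1.0, 5.9]
gripper_width: 0.741
gripper_force: 29.8
```

arm_command(
  deltas=[
    [0,0,0,0,0,-3,1],
    [0,0,0,0,0,-7,1],
    [0,0,0,0,0,-11,1],
    [0,0,0,0,0,-15,1],
    [0,0,0,0,0,-19,1],
    [0,0,0,0,0,-21,1],
    [0,0,0,0,0,-21,1],
  ],
)

```text
time_s: 15.1
tcp_pos: [0.4227, -0.1457, 0.2696]
ee_rot: [[0.002, -1.0, 0.01], [-1.0, -0.002, -0.001], [0.001, -0.01, -1.0]]
wrist_force: [0.7, 0.2, -1.6]
gripper_width: 0.738
gripper_force: 30.0
```

```bash
python3 -c "
from h import *
T=cam('top'); print('small lid',ray(T,283,149.4,.066))
go((.709,.022,.26),0)"
```

```text
small lid [ 0.70773609 -0.06425043]
pos [ 0.4211 -0.1452  0.2663] j [  2.   3. -21.  -0. -66.  -2.] t 15.15
shift cm [-16.67 -28.81   0.78] rot A [-1.2000e-03 -7.0000e-03 -3.1399e+00] rot B [-0.0045  0.0008  0.0016]
```

arm_command(
  deltas=[
    [0,0,0,-16.7,-28.8,1,1],
    [0,0,0,-16.7,-28.8,1,1],
    [0,0,0,-16.7,-28.8,1,1],
    [0,0,0,-16.7,-28.8,1,1],
    [0,0,0,-16.7,-28.8,1,1],
    [0,0,0,-16.7,-28.8,1,1],
    [0,0,0,-16.7,-28.8,1,1],
    [0,0,0,-16.7,-28.8,1,1],
  ],
)

```text
time_s: 15.82
tcp_pos: [0.7085, 0.0234, 0.2504]
ee_rot: [[0.002, -1.0, -0.007], [-1.0, -0.002, -0.0], [0.0, 0.007, -1.0]]
wrist_force: [0.1, 0.2, -1.2]
gripper_width: 0.741
gripper_force: 30.0
```

arm_command(
  deltas=[
    [0,0,0,0,0,0,1],
    [0,0,0,0,0,0,1],
    [0,0,0,0,0,0,1],
  ],
)

```text
time_s: 16.07
tcp_pos: [0.7072, 0.0222, 0.2508]
ee_rot: [[0.002, -1.0, -0.007], [-1.0, -0.002, -0.001], [0.001, 0.007, -1.0]]
wrist_force: [-0.1, -1.0, -2.3]
gripper_width: 0.74
gripper_force: 30.0
```

```bash
python3 -c "
from h import *
go((.709,.022,.0655),0)"
```

```text
pos [0.7072 0.0222 0.2508] j [ 15.  30.  15.  -0. -75. -15.] t 16.07
shift cm [-0.   -0.31 18.53] rot A [ 1.6000e-03  1.0600e-02 -3.1396e+00] rot B [ 0.0068 -0.001   0.002 ]
```

arm_command(
  deltas=[
    [0.006,0,0,0,-0.1,4,1],
    [0.006,0,0,0,-0.1,8,1],
    [0.006,0,0,0,-0.1,11,1],
    [0.006,0,0,0,-0.1,14,1],
    [0.006,0,0,0,-0.1,16.5,1],
    [0.006,0,0,0,-0.1,17.5,1],
    [0.006,0,0,0,-0.1,17.5,1],
    [0.006,0,0,0,-0.1,17.5,1],
  ],
)

```text
time_s: 16.73
tcp_pos: [0.7095, 0.0216, 0.0809]
ee_rot: [[0.002, -1.0, 0.007], [-1.0, -0.002, -0.0], [0.0, -0.007, -1.0]]
wrist_force: [0.4, -0.1, -1.3]
gripper_width: 0.742
gripper_force: 30.0
```

```bash
python3 -c "
from h import *
go((.709,.022,.065),0)"
```

```text
pos [0.7095 0.0216 0.0809] j [ 15.  37.   3.   0. -55. -15.] t 16.73
shift cm [-0.04  0.06  1.59] rot A [ 7.0000e-04 -1.1100e-02 -3.1397e+00] rot B [-0.0071 -0.0004  0.0019]
```

arm_command(
  deltas=[
    [-0.006,0,0,0,0,0.8,1],
    [-0.006,0,0,0,0,1.5,1],
    [-0.006,0,0,0,0,1.5,1],
    [-0.006,0,0,0,0,1.5,1],
  ],
)

```text
time_s: 17.07
tcp_pos: [0.7094, 0.0222, 0.0647]
ee_rot: [[0.002, -1.0, -0.0], [-1.0, -0.002, -0.0], [0.0, 0.0, -1.0]]
wrist_force: [-0.2, 0.4, -1.4]
gripper_width: 0.739
gripper_force: 30.0
```

arm_command(
  deltas=[
    [0,0,0,0,0,0,0.3],
    [0,0,0,0,0,0,-1],
    [0,0,0,0,0,0,-1],
    [0,0,0,0,0,0,-1],
    [0,0,0,0,0,0,-1],
    [0,0,0,0,0,0,-1],
    [0,0,0,0,0,0,-1],
  ],
)

```text
time_s: 17.65
tcp_pos: [0.7096, 0.0223, 0.0649]
ee_rot: [[0.002, -1.0, 0.0], [-1.0, -0.002, 0.0], [-0.0, -0.0, -1.0]]
wrist_force: [0.1, -0.2, -0.4]
gripper_width: 0.992
gripper_force: 0.0
```

arm_command(
  deltas=[
    [0,0,0,0,0,-3,-1],
    [0,0,0,0,0,-7,-1],
    [0,0,0,0,0,-11,-1],
    [0,0,0,0,0,-15,-1],
    [0,0,0,0,0,-17,-1],
    [0,0,0,0,0,-17,-1],
    [0,0,0,0,0,-17,-1],
  ],
)

```text
time_s: 18.23
tcp_pos: [0.71, 0.0224, 0.2369]
ee_rot: [[0.002, -1.0, 0.004], [-1.0, -0.002, 0.001], [-0.001, -0.004, -1.0]]
wrist_force: [0.6, 0.1, -0.5]
gripper_width: 0.997
gripper_force: 0.0
```

```bash
python3 -c "
from h import *
go((.4447,.1475,.2),90)"
```

```text
pos [0.71   0.0224 0.2369] j [ 15.  31.  14.  -0. -73. -15.] t 18.23
shift cm [-12.55  26.52   3.6 ] rot A [-0.0021  0.0041  1.5727] rot B [-0.0041 -0.0021 -1.5689]
```

arm_command(
  deltas=[
    [0,0,0,-12.5,26.5,3,-1],
    [0,0,0,-12.5,26.5,3,-1],
    [0,0,0,-12.5,26.5,3,-1],
    [0,0,0,-12.5,26.5,3,-1],
    [0,0,0,-12.5,26.5,3,-1],
    [0,0,0,-12.5,26.5,3,-1],
    [0,0,0,-12.5,26.5,3,-1],
    [0,0,0,-12.5,26.5,3,-1],
  ],
)

```text
time_s: 18.9
tcp_pos: [0.4373, 0.1465, 0.2022]
ee_rot: [[0.005, -1.0, -0.007], [-1.0, -0.005, -0.002], [0.002, 0.007, -1.0]]
wrist_force: [-0.3, -0.2, -0.3]
gripper_width: 0.999
gripper_force: 0.0
```

arm_command(
  deltas=[
    [0,0,0,0,0,0,-1],
    [0,0,0,0,0,0,-1],
    [0,0,0,0,0,0,-1],
  ],
)

```text
time_s: 19.15
tcp_pos: [0.4451, 0.1465, 0.2043]
ee_rot: [[0.001, -1.0, -0.0], [-1.0, -0.001, -0.0], [0.0, 0.0, -1.0]]
wrist_force: [0.5, 0.6, 0.1]
gripper_width: 0.996
gripper_force: 0.0
```

```bash
python3 -c "
from h import *
T=cam('top');S=cam('side')
cv2.imwrite('pics/g.png',np.hstack([cv2.resize(T[0][120:220,250:370],(480,400),interpolation=2),cv2.resize(S[0][150:275,200:300],(320,400))]))
go((.4447,.1475,.023),0)"
```

```text
pos [0.4452 0.1463 0.2043] j [ 38.   9. -24.   0. -57. -38.] t 19.25
shift cm [-0.13  0.04 18.13] rot A [ 6.0000e-04  6.0000e-04 -3.1413e+00] rot B [ 0.0004 -0.0004  0.0002]
```

View pics/g.png

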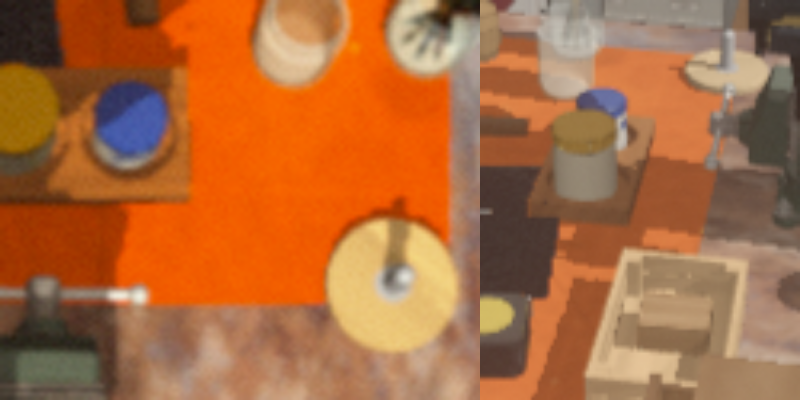

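Both pots stand in their recesses. The stand's base is centred at crop (393,285), as measured before. Now I'll grip the tape.

arm_command(
  deltas=[
    [0,0,0,-0.1,0,4,-1],
    [0,0,0,-0.1,0,8,-1],
    [0,0,0,-0.1,0,12,-1],
    [0,0,0,-0.1,0,15,-1],
    [0,0,0,-0.1,0,17,-1],
    [0,0,0,-0.1,0,18,-1],
    [0,0,0,-0.1,0,18,-1],
    [0,0,0,-0.1,0,18,1],
  ],
)

```text
time_s: 19.92
tcp_pos: [0.4448, 0.1472, 0.024]
ee_rot: [[0.001, -1.0, -0.001], [-1.0, -0.001, -0.001], [0.001, 0.001, -1.0]]
wrist_force: [-0.2, -0.1, 0.2]
gripper_width: 0.974
gripper_force: 0.0
```

arm_command(
  deltas=[
    [0,0,0,0,0,0,1],
    [0,0,0,0,0,0,1],
    [0,0,0,0,0,0,1],
    [0,0,0,0,0,0,1],
    [0,0,0,0,0,0,1],
    [0,0,0,0,0,0,1],
  ],
)

```text
time_s: 20.42
tcp_pos: [0.4449, 0.1481, 0.0256]
ee_rot: [[0.002, -1.0, 0.002], [-1.0, -0.002, 0.001], [-0.001, -0.002, -1.0]]
wrist_force: [0.7, -0.4, 5.7]
gripper_width: 0.765
gripper_force: 30.0
```

arm_command(
  deltas=[
    [0,0,0,0,0,-3,1],
    [0,0,0,0,0,-7,1],
    [0,0,0,0,0,-11,1],
    [0,0,0,0,0,-15,1],
    [0,0,0,0,0,-19,1],
    [0,0,0,0,0,-20,1],
    [0,0,0,0,0,-20,1],
  ],
)

```text
time_s: 21.0
tcp_pos: [0.4455, 0.1487, 0.2284]
ee_rot: [[0.002, -1.0, 0.007], [-1.0, -0.002, 0.005], [-0.005, -0.007, -1.0]]
wrist_force: [0.0, 0.4, -0.9]
gripper_width: 0.766
gripper_force: 30.0
```

```bash
python3 -c "
from h import *
go((.598,-.258,.22),0)"
```

```text
pos [0.4455 0.1487 0.2284] j [ 38.   7. -22.   0. -60. -38.] t 21.0
shift cm [ 40.71 -15.15   0.74] rot A [-0.008  -0.0107 -3.1392] rot B [-0.0068  0.0051  0.0024]
```

arm_command(
  deltas=[
    [0,0,0,40.7,-15.2,0,1],
    [0,0,0,40.7,-15.2,0,1],
    [0,0,0,40.7,-15.2,0,1],
    [0,0,0,40.7,-15.2,0,1],
    [0,0,0,40.7,-15.2,0,1],
    [0,0,0,40.7,-15.2,0,1],
    [0,0,0,40.7,-15.2,0,1],
    [0,0,0,40.7,-15.2,0,1],
  ],
)

```text
time_s: 21.67
tcp_pos: [0.5606, -0.166, 0.222]
ee_rot: [[0.002, -1.0, -0.005], [-1.0, -0.002, 0.001], [-0.001, 0.005, -1.0]]
wrist_force: [0.1, 0.5, -0.4]
gripper_width: 0.762
gripper_force: 30.0
```

```bash
python3 -c "
from h import *
go((.598,-.258,.13),0)"
```

```text
pos [ 0.5606 -0.166   0.222 ] j [ -1.  19.  -7.  -0. -64.   1.] t 21.67
shift cm [ 9.21 -3.77  9.17] rot A [-1.80e-03  7.30e-03 -3.14e+00] rot B [0.0046 0.0012 0.0016]
```

arm_command(
  deltas=[
    [0,0,0,9.2,-3.8,0,1],
    [0,0,0,9.2,-3.8,0,1],
    [0,0,0,9.2,-3.8,3,1],
    [0,0,0,9.2,-3.8,6,1],
    [0,0,0,9.2,-3.8,9,1],
    [0,0,0,9.2,-3.8,10.5,1],
    [0,0,0,9.2,-3.8,10.5,1],
    [0,0,0,9.2,-3.8,10.5,1],
  ],
)

```text
time_s: 22.33
tcp_pos: [0.5983, -0.256, 0.1171]
ee_rot: [[0.002, -1.0, -0.005], [-1.0, -0.002, 0.001], [-0.001, 0.005, -1.0]]
wrist_force: [0.5, -0.0, 0.2]
gripper_width: 0.768
gripper_force: 30.0
```

```bash
python3 -c "
from h import *
S=cam('side');T=cam('top')
p=sense()['tcp_pos']
print(proj(S,[p-[0,0,.012]]),proj(S,[(.599,-.2595,.012),(.5961,-.2559,.062)]))
cv2.imwrite('pics/i.png',np.hstack([cv2.resize(S[0][120:200,230:320],(450,400),interpolation=2),cv2.resize(T[0][150:230,310:380],(350,400),interpolation=2)]))
go((.598,-.258,.039),0)"
```

```text
[[277.00678839 147.28980664]] [[276.59044551 170.08285994]
 [277.68707742 158.75165261]]
pos [ 0.6003 -0.2563  0.1204] j [ -9.  30.  -4.   0. -55.   9.] t 22.43
shift cm [0.17 0.24 8.14] rot A [ 1.000e-03 -1.800e-03 -3.139e+00] rot B [-0.0012 -0.0006  0.0026]
```

View pics/i.png

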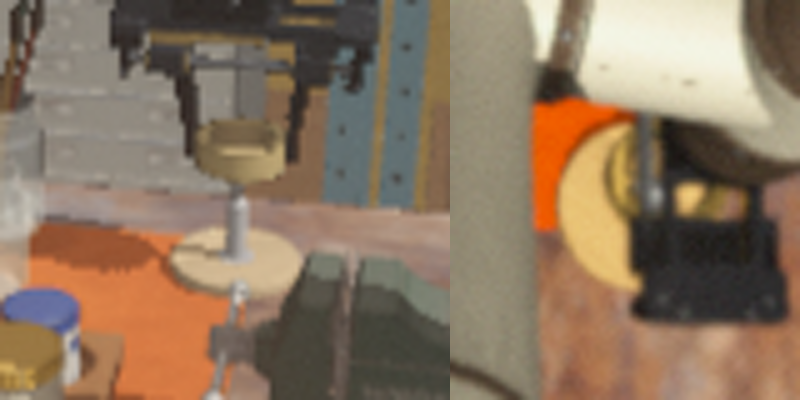

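The tape hangs centred over the rod in the side view, crop x 240 against 237. I'll lower it.

arm_command(
  deltas=[
    [0,0,0,0.2,0.1,1.5,1],
    [0,0,0,0.2,0.1,3,1],
    [0,0,0,0.2,0.1,4,1],
    [0,0,0,0.2,0.1,5,1],
    [0,0,0,0.2,0.1,6,1],
    [0,0,0,0.2,0.1,7,1],
    [0,0,0,0.2,0.1,7.5,1],
    [0,0,0,0.2,0.1,7.5,1],
  ],
)

```text
time_s: 23.1
tcp_pos: [0.5979, -0.2581, 0.0431]
ee_rot: [[0.002, -1.0, -0.003], [-1.0, -0.002, 0.001], [-0.001, 0.003, -1.0]]
wrist_force: [0.4, 0.1, -0.5]
gripper_width: 0.759
gripper_force: 30.0
```

```bash
python3 -c "
from h import *
print(sense()['wrist_force'])
go((.598,-.258,.0385),0)"
```

```text
[ 0.41505578  0.06529174 -0.5195513 ]
pos [ 0.5979 -0.2581  0.0431] j [ -9.  35.  -8.  -0. -47.   9.] t 23.1
shift cm [-0.01 -0.01  0.46] rot A [-1.0000e-03  4.1000e-03 -3.1398e+00] rot B [0.0026 0.0006 0.0018]
```

arm_command(
  deltas=[
    [0,0,0,0,0,0.3,1],
    [0,0,0,0,0,0.4,1],
    [0,0,0,0,0,0.4,1],
    [0,0,0,0,0,0.4,0.3],
    [0,0,0,0,0,0.4,-1],
    [0,0,0,0,0,0.4,-1],
    [0,0,0,0,0,0.4,-1],
    [0,0,0,0,0,0.4,-1],
  ],
)

```text
time_s: 23.77
tcp_pos: [0.5989, -0.2583, 0.041]
ee_rot: [[0.002, -1.0, 0.001], [-1.0, -0.002, -0.0], [0.0, -0.001, -1.0]]
wrist_force: [-0.3, -0.0, 0.1]
gripper_width: 0.959
gripper_force: 0.0
```

arm_command(
  deltas=[
    [0,0,0,0,0,0,-1],
    [0,0,0,0,0,0,-1],
    [0,0,0,0,0,0,-1],
    [0,0,0,0,0,-2,-1],
    [0,0,0,0,0,-5,-1],
    [0,0,0,0,0,-9,-1],
    [0,0,0,0,0,-13,-1],
    [0,0,0,0,0,-17,-1],
  ],
)

```text
time_s: 24.43
tcp_pos: [0.5983, -0.2582, 0.2124]
ee_rot: [[0.002, -1.0, -0.001], [-1.0, -0.002, -0.0], [0.0, 0.001, -1.0]]
wrist_force: [0.7, -0.9, 0.9]
gripper_width: 1.0
gripper_force: 0.0
```

arm_command(
  deltas=[
    [0,0,0,0,4,0,-1],
    [0,0,0,0,8,0,-1],
    [0,0,0,0,12,0,-1],
    [0,0,0,0,16,0,-1],
    [0,0,0,0,19,0,-1],
    [0,0,0,0,19,0,-1],
    [0,0,0,0,19,0,-1],
    [0,0,0,0,19,0,-1],
  ],
)

```text
time_s: 25.1
tcp_pos: [0.4094, -0.2589, 0.2113]
ee_rot: [[0.002, -1.0, 0.002], [-1.0, -0.002, -0.001], [0.001, -0.002, -1.0]]
wrist_force: [0.4, 0.9, 0.4]
gripper_width: 0.996
gripper_force: 0.0
```

```bash
python3 -c "
from h import *
S=cam('side');T=cam('top')
cv2.imwrite('pics/j.png',np.vstack([cv2.resize(S[0][140:240,220:370],(600,300),interpolation=2) if 0 else cv2.resize(S[0][140:215,200:350],(600,300),interpolation=2),cv2.resize(T[0][130:205,230:380],(600,300),interpolation=2)]))"
```

```text
(no output)
```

View pics/j.png

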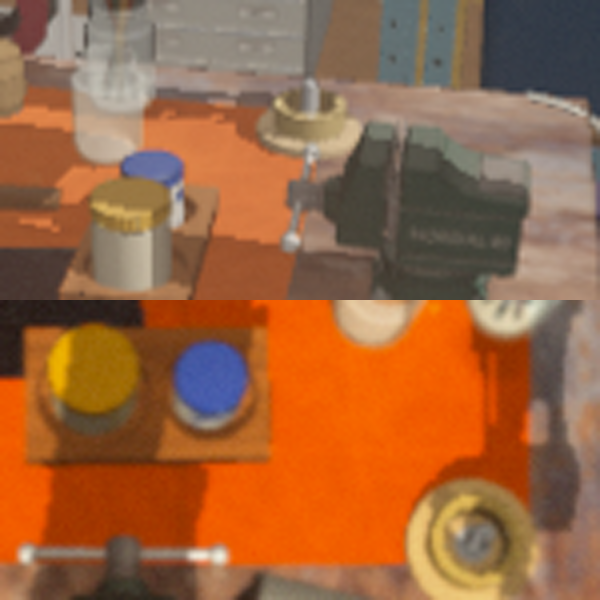

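The tape lies flat round the rod, with the ring at crop (477,541) and the base at (472,543). Both pots are upright in their recesses and the jar hasn't moved, so I'm handing in.

```bash
python3 -c "
from station import *
print(finish_job())"
```

```text
the job is handed in; nothing more can be done
None
```

I handed the job in at about 25 s of the 112 s allowed: the offcut is in the crate, both pots stand in their recesses and the tape lies flat round the rod. The pictures taken before hand-in showed all four in place and the jar unmoved, but the hand-in returned no verdict.

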